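Tuck the tapas boards back under the holder's weighted arm

ROBOT

A 7-joint arm with a two-finger parallel gripper is mounted at the origin on a cart in front of the work surface, level with it; the furniture and walls round the work are solid. World frame = base frame: x ahead of the robot, y to its left, z up, the work surface at z = 0. Lengths are in m, angles in rad, forces in N, time in s.
With the tool pointing down it reaches from about 0.35 to 0.9 m from the base axis. Payload 8.1 kg.
Tool frame: the origin (TCP) lies midway between the tips of the shut fingers; the grasp point (between the pads) lies 19 mm behind it; z points along the fingers, y is the line along which they close (so a half turn about z gives the same grasp; the last joint's range is limited). The gripper opens to 92 mm and grips with 3 to 60 N. Pads are 19 mm wide; open, the fingers measure 130 mm over their backs; the gripper's body (75 mm by 190 mm) begins 47 mm behind the grasp point.
Start: joints at [-1.441, 0.434, 0.025, 1.573, -0.012, 1.134, -0.075], TCP at [0.144, 0.608, 0.227] pointing down, gripper open.
Joint ranges: [-2.62, 2.62], [-0.44, 2.09], [-1.27, 1.32], [0.08, 2.57], [-1.32, 4.46], [0.12, 2], [-2.74, 2.74]. Speed limits (rad/s): [2.22, 2.22, 3.01, 3.01, 3.14, 3.14, 3.14].

INTERFACE

Orientations are given as a rotation vector (axis times angle).
In Python, from cell import observe, get_image, camera_model, sign_off, recognise, silhouettes gives the robot as it stands.
- The arm moves only by the tool apply_moves, never from a script. Its argument "motion" is a list of rows, each an object of numbers: "x", "y", "z": the shift along the world's x, y, z in cm; "yaw": the turn about the world's z in degrees; "hand": the opening, from -1 (shut) to 1 (fully open), so that 0 is half open. In form: [{"x": .., "y": .., "z": .., "yaw": .., "hand": ..}, ...]. A call has 1 to 10 rows; each row is the pose to reach, as a shift and turn from the pose commanded when the call began; what a row does not reach only later rows make up. A row lasts 1/8 s, in which the tool goes at most 62.5 mm and 10.7 degrees, less where a joint would pass 70% of its speed; a pose out of reach is approached as far as the arm can. A call with a gripper value outside its range is refused whole. The fingers move at their own pace and stop on an object; "newtons" is the grip in N (left out, the last holds). Time passes only in rows, so rows that repeat a pose let the fingers close. It gives the time, the measured TCP pose, the force, the opening and the grip force at its end, in the units of the state.
- observe(): the state, without advancing time (a new reading comes with each control period).
- get_image(name): name is "scene" or "top" or "wrist"; returns the picture (480x640x3 uint8, blue, green, red); there is no depth.
- camera_model(name): a dict with "camera_matrix" (3x3 intrinsics, pixels), "T" (4x4, takes a point from camera to world coordinates). Camera axes: x right, y up, looking along -z (the intrinsics and any distortion apply to the point x, -y, -z); pixel columns grow to the right and rows downward; lengths in m; the calibration is good to about 2 mm. A picture is of the moment at which its call begins: read the wrist's pose just before it. camera_model takes no time and is no camera call; for the wrist camera it gives the pose at the moment of the call.
- sign_off(): hands the job in; it is judged then, once.
Trained networks look in the newest picture that a camera, given by its name, has taken for a name from the list of things; names that differ only in an ending like _2 or _b are one class to them, and where a whole thing is asked for, a point or a joint stands for the part that bears it (a point fixed in the world has none). Each returns a list of dicts, best first, with "p" (0 to 1); they miss things now and then, are a little off and sometimes report something else, mostly with a low value. They report only what shows in the picture. A call takes as long as a camera call.
- recognise(query, camera): "rect" ([left, top, right, bottom] in pixels, round what is visible of it).
- silhouettes(query, camera): "mask" (480x640 bool, what is visible of it) and "rect" ([left, top, right, bottom] in pixels, round what is visible of it).
The state is a dict: "clock": time; "joints": joint angles; "dq": joint speeds; "joint_efforts": joint torques, N m; "position": TCP position; "ee_rot": TCP orientation; "force": force on the tool from outside, world axes, zero at the start; "ft_torque": the same for the moment, N m; "width": opening from 0.0 (shut) to 1.0 (fully open); "gripper_force": force on a finger pad.
Only numpy, scipy, OpenCV 4.12 (cv2) and the standard library are available. Lean on these libraries where they do the work, as an engineer would, in place of code of your own. Each camera call takes 0.05 s, during which the arm holds its last target. There are 200 camera calls.

TASK

Put the tapas boards away in their holder. First push the board that lies half out of the front of the pile all the way home under the weighted arm, then lay the loose board on top of the pile and push that one home under the arm too, so that all four boards lie square in the holder against its back stop with the arm resting on the top one. Leave the other things on the worktop where they are.

Things in the scene. Friction and masses are not known exactly. Their poses are not given: they have to be found in the camera images.
- holder: Steel holder for tapas boards, 200 x 84 mm, fixed on the worktop. Origin: centre of its underside; x points from its open front to its back stop, y to the left of that, z up. The floor plate (top at z = 8 mm) ends at x = -100 mm. A board at home has its rear edge on the stop, its centre at x = -25 mm, y = 0, and its front edge at x = -120 mm; four boards reach z = 32 mm.
- stop (a point): Middle of the inner face of the holder's upright back stop (x = +70 mm in the holder's frame, 20 mm above the worktop; the plate is 37 mm high).
- cheeks (a point): Point midway between the front ends of the two upright cheeks, 56 mm in front of the stop, on the holder's centre line at floor height. The cheeks (38 mm high) run from here back to the stop and guide the boards' rear ends: 66 mm apart inside. In front of this point their lips flare outwards over 13 mm to 75 mm apart; farther forward the holder is bare floor plate.
- hold_down (a joint): Weighted wire arm: two 6 mm steel rods, 28 mm apart, with a dark round weight across; hinged behind the stop, it reaches forward over the stop and bears on the pile with 1 to 2 N. A board pushed back along the top of the pile lifts it by itself. In rad, growing as the arm lifts: 0 on the two boards that start in place, about 0.10 on a third, 0.21 on a fourth; it falls back by its weight.
- toe_tip (a point): Tip of the weighted arm's upturned toe: middle of the cross rod (6 mm thick) that joins its two rods in front, 62 mm in front of the stop; it moves with the arm. The arm bears on the pile at a bend 34 mm in front of the stop; from there the toe rises gently forwards, its tip's underside 10 mm above the pile: one 6 mm board at a time runs under it with a push of 1 to 3 N.
- board_low: Lowest of the two boards already at home in the holder. All four tapas boards are alike: plain wood, 190 x 60 x 6 mm, about 60 g. Origin: centre of the underside; x along the length, y across, z up.
- board_mid: Second board at home in the holder, on top of board_low; its upper face is 20 mm above the worktop. Size and axes as board_low.
- board_out: Third board, lying on board_mid but pulled 57 to 77 mm forward out of the holder, towards the robot, its rear end just in front of where the arm bears. Size and axes as board_low (190 x 60 x 6 mm, origin in the centre of the underside, x along its length).
- board_loose: Fourth board, flat on the worktop right of the holder. 190 x 60 x 6 mm, origin in the centre of the underside, x along its length; mass varies by a third. Can be picked from above across its 60 mm width. Laid on the pile with its rear edge at least 68 mm in front of the stop it clears the toe from above, and it stays balanced there while its centre is over the boards below (less than 95 mm out of home).
- trivet: Round cork trivet, 110 mm across and 8 mm thick, flat on the worktop beside the loose board. Not part of the job. Origin: centre of the underside.
- garlic: Bulb of garlic, 60 mm, standing on the worktop. Not part of the job. Origin: centre of the underside.
- salt_pot: Small open turned wooden pot, 62 mm across, 50 mm high. Not part of the job. Origin: centre of the underside.
- tin: Low tin, 75 mm across, 58 mm high. Not part of the job. Origin: centre of the underside.
- match_box: Small box of matches, 53 x 35 x 15 mm, left of the holder. Not part of the job. Origin: centre of the underside.

How it is judged:
By the outcome, as a careful person would: the job done as asked, in the order asked, and still so for the second after the job is handed in, with the robot touching nothing.
It also fails if it takes over 64 s, if anything falls off the work surface, if the arm or the gripper's body presses on something with over 40 N, if the wrist force passes 120 N, or if a joint passes its speed limit or range.

## Working session

There is one attempt and no reset: what is moved stays moved. The work goes in short steps, Python scripts to look and compute and a tool call to move; the robot and the scene stay as the last step left them, time stands still between calls to the robot, and variables do not carry over. Pictures are saved under pics/ and viewed, at most 10 in all, crops included, and the job is handed in when it is done.

Besides the shell and the picture viewer there is one more tool, called after ">>>" as name(argument=value, ...) on one line, values as JSON. apply_moves: Moves the arm, as the interface text tells. Its arguments: {"type":"object","properties":{"motion":{"type":"array","items":{"type":"object","properties":{"x":{"type":"number"},"y":{"type":"number"},"z":{"type":"number"},"yaw":{"type":"number"},"hand":{"type":"number"}}}},"newtons":{"type":"number"}},"required":["motion"]}

```bash
mkdir -p pics
cat > h.py <<'E'
import numpy as np,cv2
from cell import *
def ray(cam,uv,z):
    m=camera_model(cam);K=np.array(m["camera_matrix"]);T=np.array(m["T"])
    uv=np.atleast_2d(np.array(uv,float))
    d=np.c_[uv,np.ones(len(uv))]@np.linalg.inv(K).T
    d=d*[1,-1,-1]; d=d@T[:3,:3].T; o=T[:3,3]
    return o+d*((z-o[2])/d[:,2])[:,None]
def proj(cam,P):
    m=camera_model(cam);K=np.array(m["camera_matrix"]);T=np.array(m["T"])
    c=(np.atleast_2d(P)-T[:3,3])@T[:3,:3]; c=c*[1,-1,-1]; q=c@K.T
    return q[:,:2]/q[:,2:]
E
python3 - <<'E'
from h import *
o=observe();print({k:np.round(v,3) for k,v in o.items()})
a=get_image("top");b=get_image("scene")
cv2.imwrite("pics/top.png",a);cv2.imwrite("pics/scene.png",b)
print(camera_model("top"))
for n in ["holder","board_out","board_loose","trivet","garlic","salt_pot","tin","match_box","hold_down"]:
    for s in silhouettes(n,"top")[:3]:
        m=s["mask"].astype(np.uint8);pts=np.argwhere(m)[:,::-1]
        if len(pts)<5: continue
        (c,wh,an)=cv2.minAreaRect(pts.astype(np.float32));box=cv2.boxPoints((c,wh,an))
        z={"board_out":.026,"board_loose":.006,"holder":.037}.get(n,.02)
        print(n,round(s["p"],2),s["rect"],len(pts),np.round(ray("top",box,z)[:,:2],3).tolist())
E
```

```text
{'clock': np.float64(0.0), 'joints': array([-1.441,  0.435,  0.025,  1.574, -0.012,  1.134, -0.075]), 'dq': array([ 0.002,  0.   ,  0.001,  0.   ,  0.001, -0.001,  0.001]), 'joint_efforts': array([ 0.0000e+00, -6.6784e+01,  9.8600e-01, -3.1446e+01, -6.0000e-02,
        4.3000e-02,  0.0000e+00]), 'position': array([0.144, 0.608, 0.226]), 'ee_rot': array([-3.65e-01, -3.12e+00,  2.00e-03]), 'force': array([ 0.275, -0.078, -0.251]), 'ft_torque': array([ 0.021,  0.025, -0.006]), 'gripper_force': np.float64(0.0), 'width': np.float64(0.998)}
{'camera_matrix': array([[607.22260693,   0.        , 309.52240515],
       [  0.        , 607.22260693, 244.9547771 ],
       [  0.        ,   0.        ,   1.        ]]), 'T': array([[ 9.33519338e-03,  9.85815047e-01, -1.67575498e-01,
         3.35308427e-01],
       [-9.99956421e-01,  9.18686458e-03, -1.66036940e-03,
        -2.87343318e-02],
       [-9.73237254e-05,  1.67583695e-01,  9.85857848e-01,
         1.48019822e+00],
       [ 0.00000000e+00,  0.00000000e+00,  0.00000000e+00,
         1.00000000e+00]])}
holder 0.98 [249.9, 185.9, 286.8, 269.2
[... 618 characters left out ...]
243], [0.636, -0.202]]
salt_pot 0.95 [333.0, 193.2, 358.3, 219.2] 559 [[0.714, -0.083], [0.715, -0.145], [0.649, -0.145], [0.649, -0.083]]
salt_pot 0.26 [422.5, 251.2, 468.4, 292.8] 1552 [[0.571, -0.298], [0.572, -0.405], [0.467, -0.401], [0.466, -0.296]]
tin 0.55 [412.6, 193.3, 448.0, 224.5] 922 [[0.673, -0.263], [0.737, -0.326], [0.683, -0.378], [0.62, -0.315]]
match_box 0.56 [173.9, 332.1, 199.4, 355.2] 358 [[0.355, 0.296], [0.374, 0.243], [0.339, 0.23], [0.321, 0.283]]
hold_down 0.78 [261.0, 185.2, 278.4, 223.9] 271 [[0.733, 0.096], [0.734, 0.056], [0.64, 0.054], [0.64, 0.093]]
hold_down 0.51 [253.2, 221.0, 277.8, 297.7] 1963 [[0.451, 0.109], [0.643, 0.105], [0.64, 0.04], [0.448, 0.046]]
```

Run:
```python
import cv2,numpy as np
a=cv2.imread("pics/top.png")
A=cv2.resize(a[170:360,160:480],None,fx=2.5,fy=2.5,interpolation=cv2.INTER_CUBIC)
cv2.imwrite("pics/topc.png",A)
```

```text
(no output)
```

View pics/topc.png

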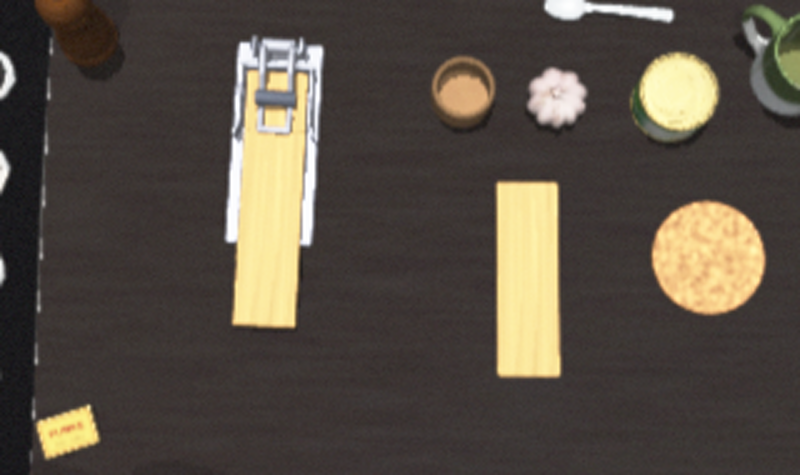

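View pics/scene.png

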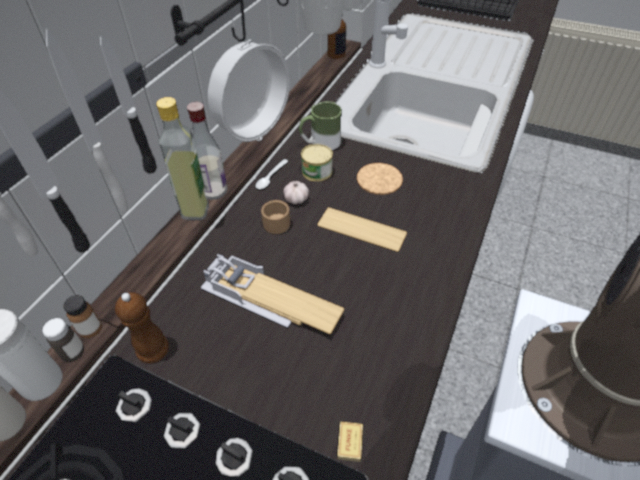

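The top view shows the holder (crop px 228–322, 45–243) with its long axis nearly along world x. board_out protrudes toward the robot, with its front edge at crop row 326. The loose board is at crop px 497–560, 182–377, and the worktop in front of the holder is clear. I'll move in for a closer wrist view.

>>> apply_moves(motion=[{"x":26,"y":-54,"z":4,"yaw":11,"hand":0},{"x":26,"y":-54,"z":4,"yaw":11,"hand":0},{"x":26,"y":-54,"z":4,"yaw":11,"hand":0},{"x":26,"y":-54,"z":4,"yaw":11,"hand":0},{"x":26,"y":-54,"z":4,"yaw":11,"hand":0},{"x":26,"y":-54,"z":4,"yaw":11,"hand":0},{"x":26,"y":-54,"z":4,"yaw":11,"hand":0},{"x":26,"y":-54,"z":4,"yaw":11,"hand":0},{"x":26,"y":-54,"z":4,"yaw":11,"hand":0},{"x":26,"y":-54,"z":4,"yaw":11,"hand":0}])

```text
clock: 1.8
position: [0.4051, 0.0652, 0.2674]
ee_rot: [0.069, 3.139, 0.001]
force: [0.8, 0.0, -0.1]
width: 0.503
gripper_force: 0.0
```

>>> apply_moves(motion=[{"x":0},{"x":0},{"x":0}])

```text
schema error: expected keys x, y, z, yaw, hand
```

```bash
cat >> h.py <<'E'
def look(cam,name,q):
    o=observe();print(round(float(o["clock"]),2),np.round(o["position"],4),np.round(o["ee_rot"],3),np.round(o["force"],1))
    a=get_image(cam);cv2.imwrite(f"pics/{name}.png",a)
    for n,z in q:
        for s in silhouettes(n,cam)[:2]:
            pts=np.argwhere(s["mask"])[:,::-1].astype(np.float32)
            if len(pts)<5: continue
            box=cv2.boxPoints(cv2.minAreaRect(pts))
            print(n,round(s["p"],2),np.round(s["rect"]),len(pts),np.round(box).tolist(),np.round(ray(cam,box,z)[:,:2],4).tolist())
    return a
E
python3 - <<'E'
from h import *
print(np.round(camera_model("wrist")["T"],3))
look("wrist","w1",[("holder",.008),("board_out",.026),("hold_down",.03)])
E
```

```text
[[ 0.044 -0.958 -0.282  0.329]
 [ 0.999  0.042  0.013  0.07 ]
 [-0.001 -0.282  0.959  0.425]
 [ 0.     0.     0.     1.   ]]
1.8 [0.4051 0.0652 0.2674] [6.900e-02 3.139e+00 1.000e-03] [ 0.8  0.  -0.1]
holder 0.8 [300. 310. 379. 420.] 1428 [[300.0, 310.0], [375.0, 310.0], [375.0, 418.0], [300.0, 418.0]] [[0.5272, 0.0351], [0.5311, 0.1172], [0.6722, 0.1156], [0.668, 0.0263]]
holder 0.39 [305. 242. 369. 404.] 6869 [[307.0, 242.0], [366.0, 242.0], [366.0, 404.0], [307.0, 404.0]] [[0.45, 0.0472], [0.4529, 0.1087], [0.652, 0.1052], [0.6488, 0.0357]]
board_out 0.96 [308. 242. 369. 406.] 7042 [[307.0, 242.0], [366.0, 242.0], [366.0, 404.0], [307.0, 404.0]] [[0.4435, 0.0507], [0.4462, 0.1095], [0.6364, 0.1066], [0.6334, 0.0402]]
hold_down 0.45 [321. 409. 352. 418.] 218 [[323.0, 407.0], [352.0, 407.0], [352.0, 418.0], [323.0, 418.0]] [[0.6341, 0.0603], [0.6354, 0.0926], [0.65, 0.0923], [0.6487, 0.0596]]
```

View pics/w1.png

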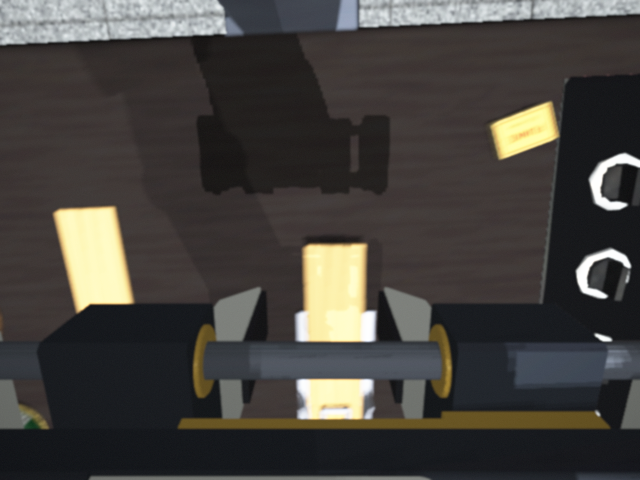

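The wrist view shows board_out's front edge at about (304–367, row 243). The floor plate shows as white on both sides (px 297–375, rows 310–418), and nothing is in the way. Next I'll fit the edges.

```bash
cat >> h.py <<'E'
def edges(a,cam,thr,rows,c0,c1,z,sat):
    # leftmost/rightmost pixels of bright thing per row -> world lines
    hsv=cv2.cvtColor(a,cv2.COLOR_BGR2HSV);L=[];R=[]
    for r in rows:
        m=(hsv[r,c0:c1,2]>thr)
        if sat: m&=hsv[r,c0:c1,1]>60
        i=np.flatnonzero(m)
        if len(i)>10: L.append((c0+i[0]-.5,r));R.append((c0+i[-1]+.5,r))
    out=[]
    for S in (L,R):
        P=ray(cam,S,z)[:,:2]
        p=np.polyfit(P[:,0],P[:,1],1)
        for _ in range(3):
            e=abs(np.polyval(p,P[:,0])-P[:,1]);k=e<max(.0015,1.5*np.median(e));p=np.polyfit(P[k,0],P[k,1],1)
        out.append(p);print("edge yaw %.2f deg, y at x=.45 %.4f, .55 %.4f, .6 %.4f"%(np.degrees(np.arctan(p[0])),*np.polyval(p,[.45,.55,.6])),k.sum(),len(k))
    return out
E
python3 - <<'E'
from h import *
a=cv2.imread("pics/w1.png")
print("board_out");edges(a,"wrist",150,range(250,335),280,395,.026,True)
edges(a,"wrist",150,range(250,300),280,395,.026,True)
print("plate");edges(a,"wrist",130,list(range(316,338))+list(range(385,405)),280,392,.008,False)
for c in (312,335,358):
    col=cv2.cvtColor(a,cv2.COLOR_BGR2GRAY)[:,c].astype(int); g=np.diff(col[225:260]); r=225+g.argmax()+1
    print(ray("wrist",[c,r-.5],.026))
for c in (300,371):
    col=cv2.cvtColor(a,cv2.COLOR_BGR2GRAY)[:,c].astype(int); g=np.diff(col[295:330]); r=295+g.argmax()+1
    print("pl",ray("wrist",[c,r-.5],.008))
b=cv2.imread("pics/top.png")
print("top board_out");edges(b,"top",150,range(228,298),240,295,.026,True)
print("loose");edges(b,"top",150,range(246,317),345,395,.006,True)
print("plate");edges(b,"top",150,range(236,265),240,295,.008,False)
E
```

```text
board_out
edge yaw 1.21 deg, y at x=.45 0.0462, .55 0.0483, .6 0.0494 66 85
edge yaw -6.02 deg, y at x=.45 0.1127, .55 0.1022, .6 0.0969 69 85
edge yaw -1.56 deg, y at x=.45 0.0472, .55 0.0444, .6 0.0431 50 50
edge yaw -1.55 deg, y at x=.45 0.1108, .55 0.1081, .6 0.1068 50 50
plate
edge yaw -0.39 deg, y at x=.45 0.0339, .55 0.0332, .6 0.0328 28 42
edge yaw -5.34 deg, y at x=.45 0.1313, .55 0.1219, .6 0.1173 25 42
[[0.44451821 0.05720867 0.026     ]]
[[0.44549052 0.08015492 0.026     ]]
[[0.44646275 0.10309951 0.026     ]]
pl [[0.52684636 0.03955102 0.008     ]]
pl [[0.52893227 0.11732183 0.008     ]]
top board_out
edge yaw -2.13 deg, y at x=.45 0.1088, .55 0.1050, .6 0.1032 68 70
edge yaw -2.33 deg, y at x=.45 0.0493, .55 0.0453, .6 0.0432 70 70
loose
edge yaw -0.24 deg, y at x=.45 -0.1463, .55 -0.1467, .6 -0.1469 71 71
edge yaw 0.52 deg, y at x=.45 -0.2064, .55 -0.2055, .6 -0.2050 71 71
plate
edge yaw -2.13 deg, y at x=.45 0.1222, .55 0.1185, .6 0.1167 29 29
edge yaw -2.00 deg, y at x=.45 0.0381, .55 0.0346, .6 0.0328 29 29
```

>>> apply_moves(motion=[{"x":0.8,"y":1.2,"z":-10,"yaw":0.4,"hand":-0.3},{"x":0.8,"y":1.2,"z":-20,"yaw":0.4,"hand":-0.3},{"x":0.8,"y":1.2,"z":-24.8,"yaw":0.4,"hand":-0.3},{"x":0.8,"y":1.2,"z":-24.8,"yaw":0.4,"hand":-0.3},{"x":0.8,"y":1.2,"z":-24.8,"yaw":0.4,"hand":-0.3},{"x":0.8,"y":1.2,"z":-24.8,"yaw":0.4,"hand":-0.3},{"x":0.8,"y":1.2,"z":-24.8,"yaw":0.4,"hand":-0.3}])

```text
clock: 2.88
position: [0.414, 0.0812, 0.0214]
ee_rot: [0.052, 3.137, 0.004]
force: [0.2, 0.2, -1.2]
width: 0.35
gripper_force: 0.0
```

>>> apply_moves(motion=[{"x":1.0,"y":-0.1,"z":-0.1,"yaw":0,"hand":-0.3},{"x":1.8,"y":-0.1,"z":-0.1,"yaw":0,"hand":-0.3},{"x":2.6,"y":-0.15,"z":-0.1,"yaw":0,"hand":-0.3},{"x":3.4,"y":-0.2,"z":-0.1,"yaw":0,"hand":-0.3},{"x":4.2,"y":-0.2,"z":-0.1,"yaw":0,"hand":-0.3},{"x":5.0,"y":-0.25,"z":-0.1,"yaw":0,"hand":-0.3},{"x":5.5,"y":-0.25,"z":-0.1,"yaw":0,"hand":-0.3},{"x":6.0,"y":-0.3,"z":-0.1,"yaw":0,"hand":-0.3},{"x":6.0,"y":-0.3,"z":-0.1,"yaw":0,"hand":-0.3}])

```text
clock: 4.0
position: [0.4732, 0.0771, 0.0178]
ee_rot: [0.053, 3.14, 0.0]
force: [0.1, -0.2, -0.1]
width: 0.35
gripper_force: 0.0
```

Run:
```python
from h import *
a=look("top","t2",[("board_out",.026)])
edges(a,"top",150,range(236,285),240,295,.026,True)
A=cv2.resize(a[175:305,220:320],None,fx=4,fy=4,interpolation=cv2.INTER_CUBIC);cv2.imwrite("pics/t2c.png",A)
```

```text
4.0 [0.4732 0.0771 0.0178] [0.053 3.14  0.   ] [ 0.1 -0.2 -0.1]
board_out 0.75 [256. 207. 280. 245.] 832 [[255.0, 245.0], [257.0, 207.0], [283.0, 208.0], [281.0, 246.0]] [[0.5823, 0.1052], [0.676, 0.1033], [0.6737, 0.0408], [0.5801, 0.0434]]
board_out 0.45 [330. 194. 359. 219.] 555 [[329.0, 216.0], [336.0, 190.0], [360.0, 196.0], [353.0, 222.0]] [[0.654, -0.0743], [0.7212, -0.0905], [0.7068, -0.1485], [0.6398, -0.1319]]
edge yaw 1.37 deg, y at x=.45 0.0994, .55 0.1018, .6 0.1030 10 10
edge yaw -7.18 deg, y at x=.45 0.0614, .55 0.0488, .6 0.0425 10 10
```

View pics/t2c.png

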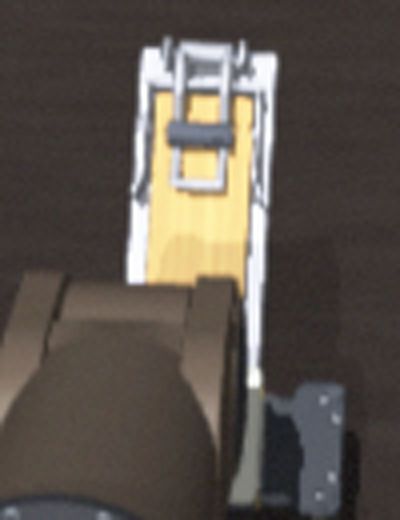

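The picture shows the arm resting between the cheeks (crop 140–265, 40–200). The board's front is hidden by the wrist. I'll keep pushing and watch the force.

>>> apply_moves(motion=[{"x":0.6,"y":0,"z":0,"yaw":0,"hand":-0.3},{"x":1.2,"y":-0.05,"z":0,"yaw":0,"hand":-0.3},{"x":1.8,"y":-0.05,"z":0,"yaw":0,"hand":-0.3},{"x":2.1,"y":-0.1,"z":0,"yaw":0,"hand":-0.3},{"x":2.4,"y":-0.1,"z":0,"yaw":0,"hand":-0.3}])

```text
clock: 4.72
position: [0.4962, 0.0761, 0.0177]
ee_rot: [-0.053, -3.141, 0.0]
force: [-2.7, 0.1, 1.6]
width: 0.351
gripper_force: 1.6
```

>>> apply_moves(motion=[{"x":0.2,"y":0,"z":0,"yaw":0,"hand":-0.3},{"x":0.3,"y":0,"z":0,"yaw":0,"hand":-0.3},{"x":0.3,"y":0,"z":0,"yaw":0,"hand":-0.3}])

```text
clock: 5.1
position: [0.4987, 0.0761, 0.0176]
ee_rot: [-0.053, -3.14, 0.0]
force: [-4.9, -0.4, 3.0]
width: 0.349
gripper_force: 2.3
```

>>> apply_moves(motion=[{"x":0.2,"y":0,"z":0,"yaw":0,"hand":-0.3},{"x":0.4,"y":0,"z":0,"yaw":0,"hand":-0.3},{"x":0.4,"y":0,"z":0,"yaw":0,"hand":-0.3}])

```text
clock: 5.48
position: [0.4989, 0.0761, 0.0171]
ee_rot: [-0.053, -3.133, 0.0]
force: [-14.4, 0.2, 9.7]
width: 0.351
gripper_force: 7.4
```

>>> apply_moves(motion=[{"x":-4,"y":0,"z":0,"yaw":0,"hand":-0.3},{"x":-6,"y":0,"z":6,"yaw":2,"hand":0.3},{"x":-5,"y":-6,"z":12,"yaw":2,"hand":1},{"x":-3,"y":-12,"z":13,"yaw":2,"hand":1},{"x":-2,"y":-18,"z":13,"yaw":2,"hand":1},{"x":0,"y":-24,"z":12,"yaw":2,"hand":1},{"x":0,"y":-25.2,"z":11,"yaw":2,"hand":1},{"x":0,"y":-25.2,"z":11,"yaw":2,"hand":1}])

```text
clock: 6.48
position: [0.5035, -0.1793, 0.1275]
ee_rot: [0.006, 3.141, -0.003]
force: [-0.3, 1.1, -0.1]
width: 0.993
gripper_force: 0.0
```

Run:
```python
from h import *
a=look("top","t3",[("board_out",.026),("toe_tip",.035)])
edges(a,"top",150,range(232,270),240,295,.026,True)
g=cv2.cvtColor(a,cv2.COLOR_BGR2GRAY).astype(int)
for z0,cs in ((.026,(256,262,268,274,279)),):
    for c in cs:
        col=g[255:300,c];r=255+np.diff(col).argmin()+.5;print("front",np.round(ray("top",[c,r],.026),4))
b=look("wrist","w3",[("board_loose",.006)])
A=cv2.resize(a[175:305,220:320],None,fx=4,fy=4,interpolation=cv2.INTER_CUBIC)
B=cv2.resize(b,(400,300));B=cv2.copyMakeBorder(B,0,220,0,0,cv2.BORDER_CONSTANT)
cv2.imwrite("pics/t3c.png",np.hstack([A,B]))
```

```text
6.47 [ 0.5035 -0.1793  0.1275] [ 6.000e-03  3.141e+00 -3.000e-03] [-0.3  1.1 -0.1]
board_out 0.71 [257. 198. 280. 275.] 1705 [[254.0, 273.0], [259.0, 197.0], [284.0, 198.0], [280.0, 274.0]] [[0.5128, 0.1058], [0.7023, 0.0991], [0.699, 0.0365], [0.5097, 0.0445]]
toe_tip 0.76 [258. 185. 280. 221.] 390 [[260.0, 185.0], [278.0, 185.0], [278.0, 221.0], [260.0, 221.0]] [[0.7291, 0.0967], [0.7296, 0.0525], [0.6393, 0.0509], [0.6389, 0.0946]]
edge yaw -2.30 deg, y at x=.45 0.1090, .55 0.1050, .6 0.1030 38 38
edge yaw -2.33 deg, y at x=.45 0.0490, .55 0.0449, .6 0.0429 38 38
front [[0.5115 0.102  0.026 ]]
front [[0.5092 0.0875 0.026 ]]
front [[0.5094 0.0731 0.026 ]]
front [[0.5095 0.0586 0.026 ]]
front [[0.5096 0.0466 0.026 ]]
6.62 [ 0.5037 -0.1749  0.1279] [-3.000e-03  3.141e+00  1.000e-03] [-0.3  0.2  1.2]
board_loose 0.7 [274.  81. 368. 342.] 22600 [[271.0, 340.0], [271.0, 81.0], [367.0, 81.0], [367.0, 340.0]] [[0.5854, -0.2116], [0.4032, -0.2059], [0.403, -0.1455], [0.5851, -0.1394]]
board_loose 0.58 [608. 267. 637. 307.] 722 [[606.0, 303.0], [616.0, 265.0], [636.0, 270.0], [627.0, 308.0]] [[0.5539, 0.0346], [0.5248, 0.0356], [0.5286, 0.0508], [0.5579, 0.0502]]
```

View pics/t3c.png

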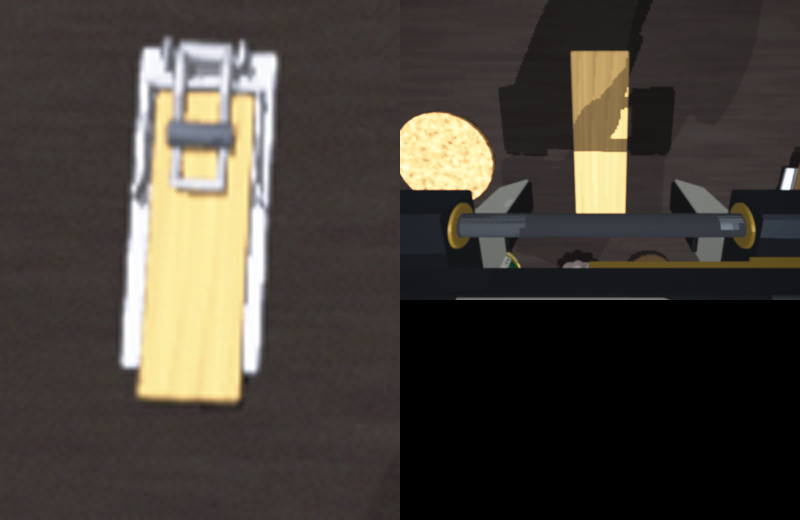

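The left half shows board_out home and square, with its front at crop row 400 (x ≈ 0.509) and the arm resting on top. The right half shows the gripper straddling the loose board. Next is the grasp.

>>> apply_moves(motion=[{"x":-0.3,"y":-0.1,"z":-6,"yaw":0,"hand":1},{"x":-0.3,"y":-0.1,"z":-10,"yaw":0,"hand":1},{"x":-0.3,"y":-0.1,"z":-12.4,"yaw":0,"hand":1},{"x":-0.3,"y":-0.1,"z":-12.4,"yaw":0,"hand":1},{"x":-0.3,"y":-0.1,"z":-12.4,"yaw":0,"hand":0.1},{"x":-0.3,"y":-0.1,"z":-12.4,"yaw":0,"hand":0.1},{"x":-0.3,"y":-0.1,"z":-12.4,"yaw":0,"hand":0.1},{"x":-0.3,"y":-0.1,"z":-12.4,"yaw":0,"hand":0.1}], newtons=20)

```text
clock: 7.72
position: [0.5005, -0.1768, 0.0042]
ee_rot: [-0.002, 3.141, -0.0]
force: [-0.3, 0.3, 4.0]
width: 0.642
gripper_force: 20.0
```

>>> apply_moves(motion=[{"x":0,"y":0,"z":2,"yaw":0,"hand":0.1},{"x":0,"y":0,"z":6,"yaw":0,"hand":0.1},{"x":0,"y":0,"z":9,"yaw":0,"hand":0.1},{"x":0,"y":0,"z":9,"yaw":0,"hand":0.1}])

```text
clock: 8.22
position: [0.5016, -0.1773, 0.0958]
ee_rot: [-0.002, 3.137, -0.001]
force: [1.1, 0.5, -1.1]
width: 0.64
gripper_force: 20.0
```

Run:
```python
from h import *
b=look("wrist","w4",[("board_loose",.09)])
```

```text
8.22 [ 0.5016 -0.1773  0.0958] [-2.000e-03  3.137e+00 -1.000e-03] [ 1.1  0.5 -1.1]
board_loose 0.93 [237.  56. 406. 421.] 49199 [[236.0, 58.0], [405.0, 58.0], [405.0, 418.0], [236.0, 418.0]] [[0.402, -0.2064], [0.402, -0.1461], [0.5548, -0.1373], [0.5549, -0.2152]]
```

View pics/w4.png

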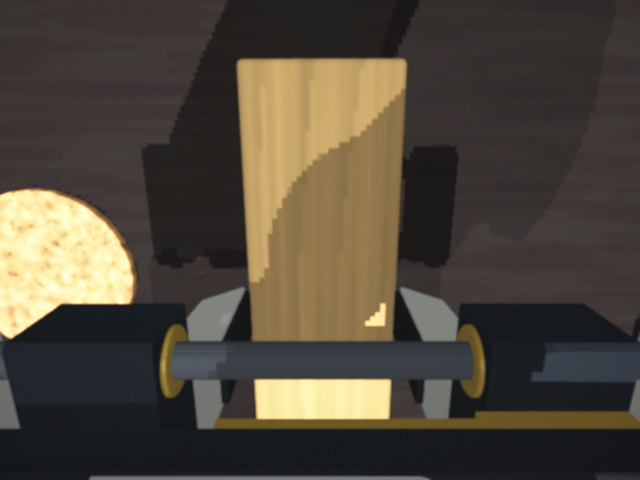

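The board is gripped at its middle and level (px 237–406, front edge at row 58). Next I'll carry it above the pile.

>>> apply_moves(motion=[{"x":0,"y":3,"z":0,"yaw":0,"hand":0.1},{"x":0.5,"y":8,"z":0,"yaw":0,"hand":0.1},{"x":1,"y":13,"z":0,"yaw":-1,"hand":0.1},{"x":1.5,"y":18,"z":0,"yaw":-2,"hand":0.1},{"x":2,"y":22.5,"z":0,"yaw":-2.2,"hand":0.1},{"x":2.5,"y":25.4,"z":-1,"yaw":-2.2,"hand":0.1},{"x":2.5,"y":25.4,"z":-3,"yaw":-2.2,"hand":0.1},{"x":2.5,"y":25.4,"z":-4,"yaw":-2.2,"hand":0.1},{"x":2.5,"y":25.4,"z":-4,"yaw":-2.2,"hand":0.1},{"x":2.5,"y":25.4,"z":-4,"yaw":-2.2,"hand":0.1}])

```text
clock: 9.57
position: [0.5254, 0.0765, 0.054]
ee_rot: [0.061, 3.141, -0.0]
force: [-0.6, -0.5, -0.8]
width: 0.643
gripper_force: 20.0
```

Run:
```python
from h import *
b=look("wrist","w5",[("board_loose",.05)])
a=get_image("top");cv2.imwrite("pics/t5.png",a)
A=cv2.resize(a[175:325,220:370],None,fx=4,fy=4,interpolation=cv2.INTER_CUBIC)
cv2.imwrite("pics/t5c.png",A)
hsv=cv2.cvtColor(b,cv2.COLOR_BGR2HSV)
```

```text
9.57 [0.5254 0.0765 0.054 ] [ 0.061  3.141 -0.   ] [-0.6 -0.5 -0.8]
board_loose 0.62 [238.  57. 409. 422.] 49183 [[236.0, 58.0], [405.0, 58.0], [405.0, 419.0], [236.0, 419.0]] [[0.4263, 0.0507], [0.4286, 0.1113], [0.5829, 0.1141], [0.58, 0.0358]]
```

View pics/w5.png

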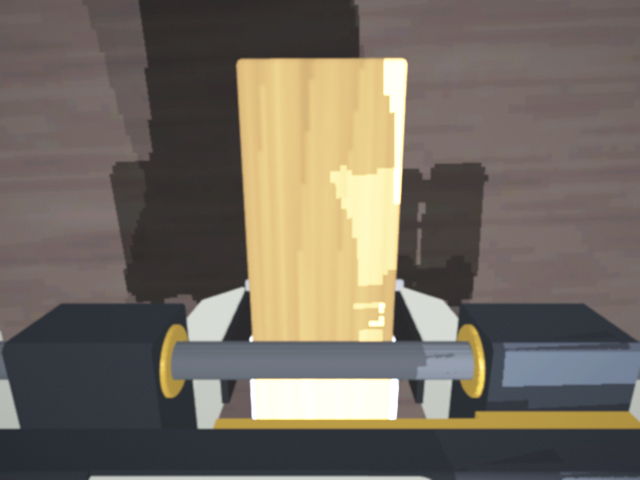

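The board is unchanged in the grip and lined up over the pile (front edge at row 58, holder plate just visible at px 247 and 400, row 285). Lowering now.

>>> apply_moves(motion=[{"x":0,"y":0,"z":-1,"yaw":0,"hand":0.1},{"x":0,"y":0,"z":-1.8,"yaw":0,"hand":0.1},{"x":0,"y":0,"z":-2.2,"yaw":0,"hand":0.1},{"x":0,"y":0,"z":-2.4,"yaw":0,"hand":0.1},{"x":0,"y":0,"z":-2.4,"yaw":0,"hand":0.1},{"x":0,"y":0,"z":-2.4,"yaw":0,"hand":0.1}])

```text
clock: 10.48
position: [0.5248, 0.077, 0.0301]
ee_rot: [-0.059, -3.14, -0.001]
force: [-3.2, 0.2, 9.0]
width: 0.647
gripper_force: 20.0
```

>>> apply_moves(motion=[{"x":0,"y":0,"z":0,"yaw":0,"hand":0.4},{"x":0,"y":0,"z":0,"yaw":0,"hand":0.7},{"x":0,"y":0,"z":0,"yaw":0,"hand":0.9},{"x":0,"y":0,"z":0.5,"yaw":0,"hand":0.9},{"x":0,"y":0,"z":3,"yaw":0,"hand":0.9},{"x":0,"y":0,"z":8,"yaw":0,"hand":0.9},{"x":-4,"y":0.3,"z":11,"yaw":0,"hand":-0.3},{"x":-9,"y":0.4,"z":11,"yaw":0,"hand":-0.3},{"x":-13,"y":0.5,"z":11,"yaw":0,"hand":-0.3},{"x":-13,"y":0.5,"z":11,"yaw":0,"hand":-0.3}])

```text
clock: 11.72
position: [0.3922, 0.0822, 0.1398]
ee_rot: [-0.057, -3.139, -0.002]
force: [1.1, -0.5, -0.0]
width: 0.566
gripper_force: 0.0
```

Run:
```python
from h import *
b=look("wrist","w6",[("board_loose",.032)])
for s in (("top",None),):
    a=look("top","t6",[("board_loose",.032)])
edges(a,"top",150,range(228,262),240,295,.032,True)
A=cv2.resize(a[175:325,220:320],None,fx=4,fy=4,interpolation=cv2.INTER_CUBIC)
B=cv2.resize(b,(400,300));B=cv2.copyMakeBorder(B,0,300,0,0,cv2.BORDER_CONSTANT)
cv2.imwrite("pics/t6c.png",np.hstack([A,B]))
```

```text
11.72 [0.3922 0.0822 0.1398] [-5.700e-02 -3.139e+00 -2.000e-03] [ 1.1 -0.5 -0. ]
board_loose 0.95 [282. 287. 363. 421.] 7509 [[278.0, 418.0], [278.0, 289.0], [363.0, 289.0], [363.0, 418.0]] [[0.5348, 0.0449], [0.4293, 0.0519], [0.4314, 0.1104], [0.5372, 0.1095]]
11.82 [0.3958 0.0825 0.1403] [5.80e-02 3.14e+00 2.00e-03] [ 0.9  0.3 -1.2]
board_loose 0.61 [252. 229. 286. 296.] 1312 [[252.0, 296.0], [256.0, 229.0], [282.0, 230.0], [278.0, 297.0]] [[0.4575, 0.1094], [0.6207, 0.1036], [0.6174, 0.0413], [0.4543, 0.0482]]
edge yaw -2.76 deg, y at x=.45 0.1101, .55 0.1053, .6 0.1029 34 34
edge yaw -2.53 deg, y at x=.45 0.0493, .55 0.0448, .6 0.0426 34 34
```

View pics/t6c.png

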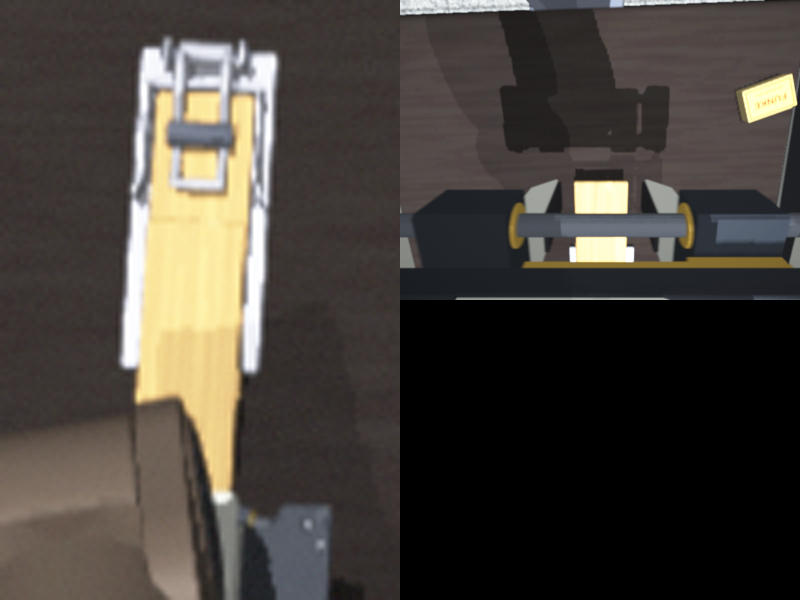

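The loose board lies on the pile in line with it. Its rear edge is at crop row 217, just clear of the toe at row 188, and its front edge is at x ≈ 0.43. Next I'll lower and push it.

>>> apply_moves(motion=[{"x":-0.2,"y":-0.15,"z":-6,"yaw":-0.3,"hand":-0.3},{"x":-0.2,"y":-0.15,"z":-10,"yaw":-0.3,"hand":-0.3},{"x":-0.2,"y":-0.15,"z":-11.6,"yaw":-0.3,"hand":-0.3},{"x":-0.2,"y":-0.15,"z":-11.6,"yaw":-0.3,"hand":-0.3},{"x":-0.2,"y":-0.15,"z":-11.6,"yaw":-0.3,"hand":-0.3},{"x":-0.2,"y":-0.15,"z":-11.6,"yaw":-0.3,"hand":-0.3}])

```text
clock: 12.68
position: [0.3941, 0.0809, 0.0245]
ee_rot: [0.067, 3.139, 0.001]
force: [-0.4, 0.3, 1.0]
width: 0.351
gripper_force: 0.0
```

>>> apply_moves(motion=[{"x":1.2,"y":0,"z":0,"yaw":0,"hand":-0.3},{"x":2.2,"y":-0.05,"z":0,"yaw":0,"hand":-0.3},{"x":3,"y":-0.1,"z":0,"yaw":0,"hand":-0.3},{"x":3.8,"y":-0.15,"z":0,"yaw":0,"hand":-0.3},{"x":4.6,"y":-0.2,"z":0,"yaw":0,"hand":-0.3},{"x":5.4,"y":-0.2,"z":0,"yaw":0,"hand":-0.3},{"x":6.2,"y":-0.25,"z":0,"yaw":0,"hand":-0.3},{"x":7,"y":-0.3,"z":0,"yaw":0,"hand":-0.3},{"x":7.5,"y":-0.3,"z":0,"yaw":0,"hand":-0.3}])

```text
clock: 13.8
position: [0.4687, 0.0776, 0.0237]
ee_rot: [0.067, 3.141, -0.0]
force: [-2.5, -0.1, 0.1]
width: 0.351
gripper_force: 1.1
```

>>> apply_moves(motion=[{"x":0.6,"y":0,"z":0,"yaw":0,"hand":-0.3},{"x":1.2,"y":-0.05,"z":0,"yaw":0,"hand":-0.3},{"x":1.8,"y":-0.05,"z":0,"yaw":0,"hand":-0.3},{"x":2.4,"y":-0.1,"z":0,"yaw":0,"hand":-0.3},{"x":2.8,"y":-0.1,"z":0,"yaw":0,"hand":-0.3},{"x":3.1,"y":-0.1,"z":0,"yaw":0,"hand":-0.3},{"x":3.1,"y":-0.1,"z":0,"yaw":0,"hand":-0.3}])

```text
clock: 14.68
position: [0.4988, 0.0766, 0.0236]
ee_rot: [-0.067, -3.14, 0.0]
force: [-3.2, -0.2, -0.0]
width: 0.352
gripper_force: 1.7
```

>>> apply_moves(motion=[{"x":0.2,"y":0,"z":0,"yaw":0,"hand":-0.3},{"x":0.4,"y":0,"z":0,"yaw":0,"hand":-0.3},{"x":0.4,"y":0,"z":0,"yaw":0,"hand":-0.3}])

```text
clock: 15.05
position: [0.4989, 0.0766, 0.0231]
ee_rot: [-0.066, -3.133, 0.0]
force: [-14.6, 0.5, 9.5]
width: 0.349
gripper_force: 7.1
```

It stalled at the same x as before (0.4989), so the board is home. I'll retreat and check.

>>> apply_moves(motion=[{"x":-3,"y":0,"z":0,"yaw":0,"hand":-0.3},{"x":-7,"y":0,"z":1,"yaw":0,"hand":-0.3},{"x":-9,"y":0,"z":7,"yaw":0,"hand":-0.3},{"x":-9,"y":-6,"z":12,"yaw":0,"hand":-0.3},{"x":-9,"y":-12,"z":15,"yaw":0,"hand":-0.3},{"x":-9,"y":-18,"z":15,"yaw":0,"hand":-0.3},{"x":-9,"y":-24,"z":15,"yaw":0,"hand":-0.3},{"x":-9,"y":-24,"z":15,"yaw":0,"hand":-0.3},{"x":-9,"y":-24,"z":15,"yaw":0,"hand":-0.3},{"x":-9,"y":-24,"z":15,"yaw":0,"hand":-0.3}])

```text
clock: 16.3
position: [0.4135, -0.1618, 0.1736]
ee_rot: [-0.064, -3.141, -0.001]
force: [-0.1, 0.5, 0.3]
width: 0.352
gripper_force: 0.0
```

Run:
```python
from h import *
a=look("top","t7",[("board_loose",.032)])
edges(a,"top",150,range(232,270),240,295,.032,True)
g=cv2.cvtColor(a,cv2.COLOR_BGR2GRAY).astype(int)
for c in (258,262,268,274,278):
    col=g[255:300,c];r=255+np.diff(col).argmin()+.5;print("front",np.round(ray("top",[c,r],.029),4))
b=get_image("scene")
A=cv2.resize(a[175:305,220:320],None,fx=4,fy=4,interpolation=cv2.INTER_CUBIC)
B=cv2.resize(b[240:350,190:290+0+60],(400,275),interpolation=cv2.INTER_CUBIC);B=cv2.copyMakeBorder(B,0,520-275,0,0,cv2.BORDER_CONSTANT)
cv2.imwrite("pics/t7c.png",np.hstack([A,B]))
```

```text
16.3 [ 0.4135 -0.1618  0.1736] [-6.400e-02 -3.141e+00 -1.000e-03] [-0.1  0.5  0.3]
board_loose 0.71 [253. 196. 288. 274.] 1611 [[254.0, 273.0], [259.0, 196.0], [284.0, 197.0], [279.0, 274.0]] [[0.5125, 0.1059], [0.7027, 0.0987], [0.6994, 0.0382], [0.5094, 0.0466]]
edge yaw -2.30 deg, y at x=.45 0.1084, .55 0.1044, .6 0.1024 38 38
edge yaw -2.55 deg, y at x=.45 0.0491, .55 0.0446, .6 0.0424 38 38
front [[0.5112 0.097  0.029 ]]
front [[0.5113 0.0873 0.029 ]]
front [[0.509  0.0729 0.029 ]]
front [[0.5091 0.0584 0.029 ]]
front [[0.5092 0.0488 0.029 ]]
```

View pics/t7c.png

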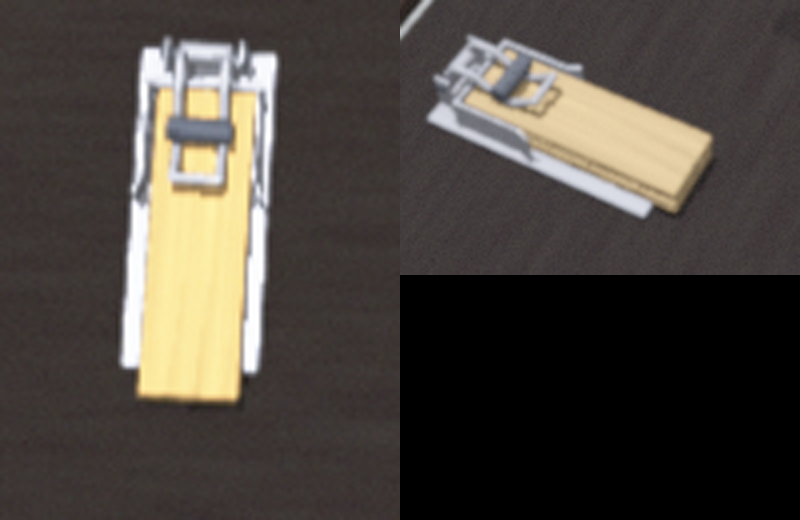

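All four boards are stacked square, with the front edges flush (crop row 400) and the arm resting on the top board. The gripper is clear, so I'll hand in.

```bash
python3 -c "from cell import *; print(sign_off())"
```

```text
the job is handed in; nothing more can be done
None
```

The job is handed in: all four boards lie square in the holder against the back stop with the weighted arm resting on the top one, in the order asked, and I left the other things alone; it took about 16 s of the 64 s allowed.

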